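# Roll a bar blank into the V-cradle and push it up to the end stop

### The job

Gently roll the round metal bar along the bench, pushing it by its side, up the ramp of the dark grey steel V-cradle and over the crest until it lies in the V; then push on its free end with a fingertip so that it slides along the V until its other end rests against the blue end stop. Push only: roll the bar rather than dragging it, do not pinch or lift it, and leave everything else on the bench where it is. Finish with the bar at rest in the V against the stop and the robot clear of it.

Things in the scene. Friction and masses are not known exactly. Their poses are not given: they have to be found in the camera images.
- bar: bright round metal bar, 40 mm diameter, 110 mm long, about 0.6 kg, smooth (friction about 0.35), lying on its side in front of the ramp, free to roll. Origin: middle of the bar on its axis, 20 mm above the bench. Its y axis runs along the bar (ends at y = -55 and +55 mm); x and z turn as it rolls. At the start turned up to 0.12 rad from parallel to the V
- bar_mark (a point): point on the bar's round surface, half way along it, in the middle of a red stripe that runs the length of the bar; on top of the bar at the start, so it shows how far the bar has rolled (a full turn in 126 mm)
- bar_end (a point): centre of the bar's free end face (the -y end, away from the end stop), on the bar's axis; this is the end to push
- cradle: dark grey steel V-cradle fixed to the bench. Origin: on the bench under the bottom line of the V; y runs along the V towards the blue end stop, x points away from the ramp (the bar is rolled in along +x). Ramp and V reach from y = -100 to +87 mm; the V is open at its -y end. A bar lying in the V has its axis at x = 0, z = 25 mm; sliding it along the V takes 2 to 4 N
- stop_face (a point): point on the face of the end stop (a blue upright plate, 12 mm thick, from x = -16 to +40 mm, 50 mm high, at the cradle's +y end), at the height of the axis of a bar lying in the V, y = 75 mm in the cradle's frame; the face looks to the cradle's -y
- tin: round tin of polishing paste with a blue lid, 64 mm across, 28 mm high; bystander. Origin: centre of its underside
- model: beige plaster model of a row of teeth, 62x66x28 mm; bystander. Origin: centre of its underside
- wax: red stick of wax, 16x70x12 mm, long along its own y; bystander. Origin: centre of its underside
- bridge: small white three-tooth dental bridge, 11x26x8 mm, lying loose on the bench; bystander. Origin: centre of its underside
- cassette: flat grey milling cassette with a white disc, 119x122x17 mm; bystander. Origin: centre of its underside
- cup: blue rubber mixing cup, 68 mm across, 42 mm high; bystander. Origin: centre of its underside
- bottle: white bottle with a blue cap and label, 42 mm across, 103 mm high; bystander. Origin: centre of its underside
- crest (a point): point on the crest between ramp and V, 10 mm high, at the cradle's x = -15 mm; the crest runs along y. From it the V's near side falls at 30 degrees to the bottom line (x = 0, 2 mm high); the far side rises at 30 degrees to x = 30 mm, 19 mm high, with a flat top to x = 45 mm. The bar drops into the V by itself once its axis has passed the crest
- ramp_foot (a point): point on the bench at the ramp's front edge (1 mm high), at the cradle's x = -66 mm; from this edge the ramp rises evenly to the crest. At the start the bar's axis lies 55 to 95 mm in front of this edge
Not all that is in view belongs to the job. What is shaped like the bar but pink or yellow is not meant.

How it is judged (in metres and radians):
On the way, in this order (a step that is already met when the one before it is completed fails the run):
1. the bar is rolled at least half a turn: its red stripe, on top at the start, comes round to the underside (height (world z) of bar_mark below 0.012 m), for 0.05 s.
2. the bar lies in the V, not yet at the end stop (x of bar in the frame of cradle between -0.004 and 0.004 m and z of bar in the frame of cradle between 0.0225 and 0.028 m and angle between the y axis of bar and the y axis of cradle, either way round below 0.06 rad and y of bar in the frame of cradle below 0.0165 m), for 0.2 s.
At the end, for the whole second after the job is handed in: the bar rests in the V (axis within 4 mm of the V's middle and parallel to it within 0.06 rad, at the height of a seated bar) with its end within 3.5 mm of the blue end stop, at rest (x of bar in the frame of cradle between -0.004 and 0.004 m and z of bar in the frame of cradle between 0.0225 and 0.028 m and angle between the y axis of bar and the y axis of cradle, either way round below 0.06 rad and y of bar in the frame of cradle above 0.0165 m and linear speed of bar below 0.01 m/s and angular speed of bar below 0.2 rad/s); the robot touches nothing.
It fails at once if the bar is lifted (its middle more than 36 mm above the bench; 30 mm is the most that rolling over the crest needs) or one end is raised (tipped more than 0.17 rad) (height (world z) of bar above 0.036 m or angle between bar's own y axis and vertical below 1.4 rad or angle between bar's own y axis and vertical above 1.74 rad).
It fails at once if the bar is flung (faster than 0.5 m/s) (linear speed of bar above 0.5 m/s).
It fails at once if a bystander is moved by more than 10 mm (distance of any of tin, model, wax, bridge, cassette, cup, bottle from where it was at the start of the episode above 0.01 m).
It also fails if it takes over 48 s, if anything falls off the work surface, if the arm or the gripper's body presses on something with over 40 N, if the wrist force passes 120 N, or if a joint passes its speed limit or range.

### The arm

A 6-joint arm with a two-finger parallel gripper is mounted at the origin on a cart in front of the work surface, level with it; the furniture and walls round the work are solid. World frame = base frame: x ahead of the robot, y to its left, z up, the work surface at z = 0. Lengths are in mm, angles in rad, forces in N, time in s.
With the tool pointing down it reaches from about 275 to 1000 mm from the base axis. Payload 8.4 kg.
Tool frame: the origin (TCP) lies at the very end of the fingers, on their centre line; the grasp point (between the pads) lies 19 mm behind it (r.pinch_z is the distance from the TCP to the grasp point, in mm); z points along the fingers, y is the line along which they close (so a half turn about z gives the same grasp; the last joint's range is limited). The gripper opens to 85 mm and grips with 20 to 120 N. Pads are 22 mm wide; open, the fingers measure 114 mm over their backs; the gripper's body (76 mm by 85 mm) begins 54 mm behind the grasp point. The pads swing forward as they close: fully open they stand 13 mm farther back than shut.
Start: joints at [1.346, 0.353, 1.633, -0, 1.155, -0.002], TCP at [138.099, 609.554, 199.481] pointing down, gripper open.
Joint ranges: [-2.63, 2.63], [-0.92, 2.1], [0.06, 2.66], [-1.3, 4.44], [0, 2.69], [-3.02, 3.02]. Speed limits (rad/s): [2.22, 2.22, 2.79, 3.14, 3.14, 3.14].

### API

Orientations are given as [roll, pitch, yaw] about the fixed x, y, z axes, in that order (R = Rz(yaw) Ry(pitch) Rx(roll)).
In Python, from rig import r gives the robot as it stands.
- The arm moves only by the tool carry_out, never from a script. Its argument "series" is a list of rows, each a list of 7 numbers: the turn, a rotation vector about the tool's x, y, z as a fraction of full scale, then the shift along the tool's x, y, z as a fraction of full scale, then the gripper command: -1 is fully open, 1 is shut, values between are in proportion. A call has 1 to 8 rows; each row is the pose to reach, as a shift and turn from the pose commanded when the call began, along the tool's axes at that moment, turning the shorter way round; what a row does not reach only later rows make up. Full scale, the value 1, is 0.25 m for a shift and pi rad for a turn. A row lasts 1/8 s, in which the tool goes at most 62.5 mm and 10.7 degrees, less where a joint would pass 70% of its speed; a pose out of reach is approached as far as the arm can. A call with a number of a shift or a turn outside -1 to 1 is refused whole. A call with a gripper value outside its range is refused whole. The fingers move at their own pace and stop on an object; "force" is the grip in N (left out, the last holds). Time passes only in rows, so rows that repeat a pose let the fingers close. It gives the time, the measured TCP pose, the force, the opening and the grip force at its end, in the units of the state.
- r.sense(): the state, without advancing time (a new reading comes with each control period).
- r.grab_frame(name): name is "side" or "top" or "wrist"; returns the picture (420x560x3 uint8, red, green, blue); there is no depth.
- r.get_calibration(name): a dict with "K" (3x3 intrinsics, pixels), "pose" (4x4, takes a point from camera to world coordinates). Camera axes: x right, y up, looking along -z (the intrinsics and any distortion apply to the point x, -y, -z); pixel columns grow to the right and rows downward; lengths in mm; the calibration is good to about 2 mm. A picture is of the moment at which its call begins: read the wrist's pose just before it. get_calibration takes no time and is no camera call; for the wrist camera it gives the pose at the moment of the call.
- r.sign_off(): hands the job in; it is judged then, once.
Trained networks look in the newest picture that a camera, given by its name, has taken for a name from the list of things; names that differ only in an ending like _2 or _b are one class to them, and where a whole thing is asked for, a point or a joint stands for the part that bears it (a point fixed in the world has none). Each returns a list of dicts, best first, with "score" (0 to 1); they miss things now and then, are a little off and sometimes report something else, mostly with a low value. They report only what shows in the picture. A call takes as long as a camera call. They do not tell look-alikes from the thing itself.
- r.silhouettes(camera, label): "region" (420x560 bool, what is visible of it) and "position" ([row, column] in pixels, amid what is visible of it).
The state is a dict: "clock": time; "qpos": joint angles; "qvel": joint speeds; "joint_efforts": joint torques, N m; "eef_pos": TCP position; "tcp_rot": TCP orientation; "contact_force": force on the tool from outside, world axes, zero at the start; "wrist_torque": the same for the moment, N m; "opening": opening from 0.0 (shut) to 1.0 (fully open); "grasp_force": force on a finger pad.
Only numpy, scipy, OpenCV 4.12 (cv2) and the standard library are available. Lean on these libraries where they do the work, as an engineer would, in place of code of your own. Each camera call takes 0.05 s, during which the arm holds its last target. There are 200 camera calls.

## Working session

There is one attempt and no reset: what is moved stays moved. The work goes in short steps, Python scripts to look and compute and a tool call to move; the robot and the scene stay as the last step left them, time stands still between calls to the robot, and variables do not carry over. Pictures are saved under pics/ and viewed, at most 10 in all, crops included, and the job is handed in when it is done.

Besides the shell and the picture viewer there is one more tool, called by a JSON object that holds its "fn" and its "kwargs", one argument or row to a line. carry_out: Moves the arm, as the interface text tells. Its arguments: {"type":"object","properties":{"series":{"type":"array"},"force":{"type":"number"}},"required":["series"]}

```bash
mkdir -p pics; ls; python3 - <<'E'
from rig import r
import cv2,numpy as np
s=r.sense();print(s)
for n in("top","side"):
    im=r.grab_frame(n);cv2.imwrite(f"pics/{n}0.png",im[:,:,::-1])
    c=r.get_calibration(n);print(n,{k:np.round(v,2).tolist() if not isinstance(v,str) else v for k,v in c.items()})
    for l in("bar","cradle","stop_face","tin","model","wax","bridge","cassette","cup","bottle"):
        print(l,[(round(d["score"],2),np.round(d["position"]).tolist(),int(d["region"].sum())) for d in r.silhouettes(n,l)][:3])
E
```

```text
pics
{'clock': 0.0, 'qpos': array([ 1.34556638e+00,  3.53664012e-01,  1.63417336e+00,  5.25579895e-06,
        1.15518880e+00, -2.37270168e-03]), 'qvel': array([-0.000139  ,  0.00086507, -0.00030792,  0.00046609, -0.00173036,
       -0.00047093]), 'joint_efforts': array([ 8.11595019e-04, -6.05266070e+01, -3.42067623e+01,  1.63537861e-04,
        9.59754456e-03, -1.76651815e-05]), 'eef_pos': array([137.99617651, 609.01924107, 198.73502335]), 'tcp_rot': array([-3.14015915e+00, -8.20661749e-06,  2.91873327e+00]), 'contact_force': array([-0.62154899,  0.69321854,  0.12537832]), 'wrist_torque': array([-0.00936782, -0.00546059, -0.01104895]), 'grasp_force': 0.0, 'opening': 1.0045973456818595}
top {'K': [[514.51, 0.0, 277.09], [0.0, 514.51, 211.99], [0.0, 0.0, 1.0]], 'pose': [[-0.03, 0.99, -0.15, 403.28], [-1.0, -0.03, -0.01, 44.59], [-0.01, 0.15, 0.99, 1254.09], [0.0, 0.0, 0.0, 1.0]]}
bar [(0.86, [251.0, 234.0], 811), (0.83, [298.0, 356.0], 831), (0.76, [258.0, 310.0], 803)]
cradle [(0.61, [205.0, 303.0], 3413)]
stop_face [(0.65, [203.0, 305.0], 3563)]
tin [(0.73, [218.0, 148.0], 643)]
mod
[... 250 characters left out ...]
 {'K': [[391.32, 0.0, 278.39], [0.0, 391.32, 212.47], [0.0, 0.0, 1.0]], 'pose': [[-1.0, -0.01, 0.01, 596.96], [0.01, -0.41, 0.91, 854.84], [-0.0, 0.91, 0.41, 414.11], [0.0, 0.0, 0.0, 1.0]]}
bar [(0.85, [198.0, 352.0], 502), (0.69, [252.0, 320.0], 1065), (0.57, [214.0, 318.0], 482)]
cradle [(0.89, [226.0, 268.0], 1628)]
stop_face [(0.74, [223.0, 266.0], 1659)]
tin [(0.71, [321.0, 280.0], 1419), (0.49, [179.0, 264.0], 317), (0.16, [219.0, 186.0], 738)]
model [(0.71, [287.0, 185.0], 1006), (0.62, [218.0, 320.0], 538)]
wax [(0.76, [293.0, 224.0], 284)]
bridge [(0.49, [293.0, 311.0], 47)]
cassette [(0.93, [185.0, 321.0], 582)]
cup [(0.72, [180.0, 266.0], 314)]
bottle [(0.78, [221.0, 188.0], 816)]
```

```bash
python3 - <<'E'
import cv2
a=cv2.imread("pics/top0.png")
cv2.imwrite("pics/t.png",cv2.resize(a[110:330,110:480],None,fx=2.15,fy=2.15,interpolation=cv2.INTER_CUBIC))
E
```

```text
(no output)
```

View pics/t.png

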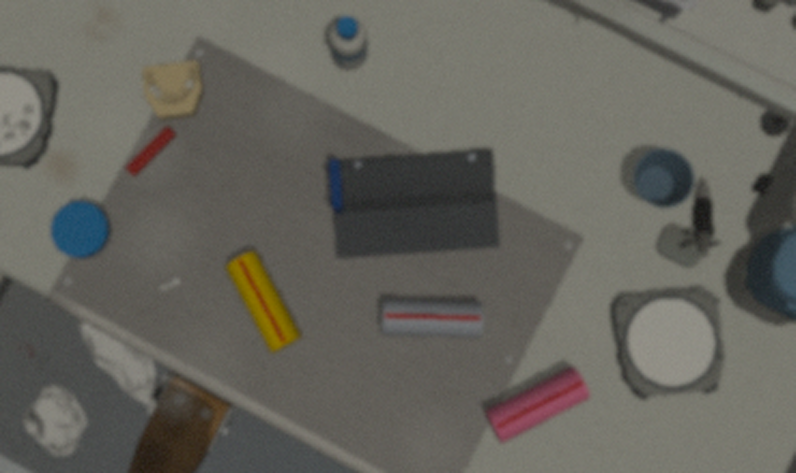

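View pics/side0.png

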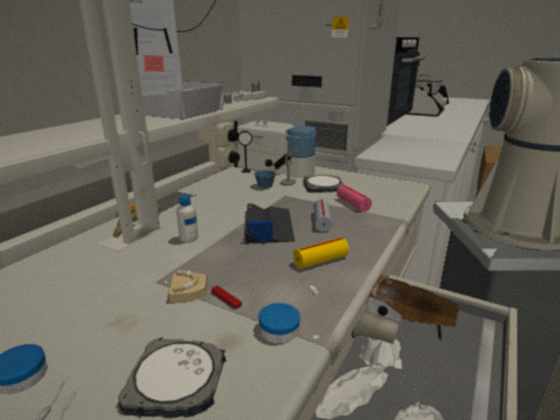

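The silver bar (full top image about row 257, col 311; side about row 214, col 321) is bright metal, so it is the one meant. The look-alikes are yellow (250, 234) and pink (298, 356). The cradle is at (205, 303) with the blue stop at its left (+y world) end. I'll fit the poses to the silhouettes and confirm with a crop.

```bash
cat > h.py <<'E'
import numpy as np,cv2
from rig import r
from scipy.optimize import minimize
def proj(P,c):
    T=np.linalg.inv(c["pose"]);p=P@T[:3,:3].T+T[:3,3]
    q=np.c_[p[:,0],-p[:,1],-p[:,2]]@np.array(c["K"]).T
    return q[:,:2]/q[:,2:]
def Rz(a):return np.array([[np.cos(a),-np.sin(a),0],[np.sin(a),np.cos(a),0],[0,0,1]])
t=np.linspace(0,2*np.pi,40)
def cyl(z=20): return [np.array([[20*np.cos(a),y,z+20*np.sin(a)] for a in t for y in(-55,55)])]
def cradle():
    A=np.array([[x,y,z] for y in(-100,87.) for x,z in((-66,0),(-66,1),(-15,10),(30,19),(45,19),(45,0))])
    B=np.array([[x,y,z] for x in(-16,40.) for y in(75,87.) for z in(0,50.)])
    return [A,B]
def render(parts,p,c,S=4):
    m=np.zeros((420*S,560*S),np.uint8)
    for V in parts:
        W=V@Rz(p[2]).T+[p[0],p[1],0]
        q=cv2.convexHull((proj(W,c)*S+S/2).round().astype(np.int32));cv2.fillConvexPoly(m,q,1)
    return m>0
def fit(parts,p0,views,S=4):
    ms=[(np.kron(m,np.ones((S,S)))>0,c) for m,c in views]
    def cost(p):
        v=0
        for m,c in ms:
            g=render(parts,p,c,S);v+=1-(g&m).sum()/(g|m).sum()
        return v
    s=np.array([[0,0,0],[15,0,0],[0,15,0],[0,0,.1]])+p0
    o=minimize(cost,p0,method="Nelder-Mead",options=dict(initial_simplex=s,xatol=.02,fatol=1e-5))
    return o.x,o.fun
def ground(px,c,z):
    d=np.linalg.inv(c["K"])@[px[1],px[0],1];d=np.array(c["pose"])[:3,:3]@[d[0],-d[1],-d[2]]
    o=np.array(c["pose"])[:3,3];return o+d*(z-o[2])/d[2]
def pick(n,l,px):
    return min(r.silhouettes(n,l),key=lambda d:np.hypot(*(np.array(d["position"])-px)))["region"]
E
python3 - <<'E'
from h import *
C={n:r.get_calibration(n) for n in("top","side")}
im=r.grab_frame("top");r.grab_frame("side")
bv=[(pick("top","bar",[257,311]),C["top"]),(pick("side","bar",[214,321]),C["side"])]
cv=[(pick("top","cradle",[205,303]),C["top"]),(pick("side","cradle",[226,268]),C["side"])]
for nm,parts,v in(("bar",cyl(),bv),("cr",cradle(),cv)):
    p0=np.r_[ground(np.argwhere(v[0][0]).mean(0),v[0][1],15)[:2],0]
    for u in(v,v[:1],v[1:]): print(nm,fit(parts,p0,u))
g=lambda n,l,z:print(l,n,ground(r.silhouettes(n,l)[0]["position"],C[n],z).round())
for l,z in(("tin",28),("model",20),("wax",12),("cup",30),("bottle",80),("cassette",17)): g("top",l,z)
g("side","bridge",5); print("yellow",ground([251,234],C["top"],20),"pink",ground([298,356],C["top"],20))
cv2.imwrite("pics/crop.png",cv2.resize(im[160:290,220:400,::-1],None,fx=4,fy=4,interpolation=cv2.INTER_CUBIC))
E
```

```text
bar (array([ 4.78828251e+02, -2.32311193e+01, -6.37899080e-02]), np.float64(0.1868555418920156))
bar (array([ 4.79430530e+02, -2.51373565e+01, -2.44586660e-02]), np.float64(0.12028837865371056))
bar (array([ 4.78607344e+02, -2.34218546e+01, -6.74805087e-02]), np.float64(0.049416857039798034))
cr (array([ 6.20289264e+02, -3.28787670e+00,  4.89606394e-02]), np.float64(0.08329736756169692))
cr (array([ 6.19831589e+02, -2.88901028e+00,  4.65662894e-02]), np.float64(0.026521006651961776))
cr (array([ 6.20907036e+02, -3.23454661e+00,  6.42497209e-02]), np.float64(0.053837217744863164))
tin top [584. 354.  28.]Traceback (most recent call last):
  File "<stdin>", line 10, in <module>
  File "<stdin>", line 9, in <lambda>
IndexError: list index out of range
```

```bash
python3 - <<'E'
from h import *
c=r.get_calibration("top");im=r.grab_frame("top")
s=im[245:270,280:345].astype(int);m=(s[:,:,0]-s[:,:,1])>25
P=np.array([ground(q+[245,280],c,40)[:2] for q in np.argwhere(m)])
vx=cv2.fitLine(P.astype(np.float32),cv2.DIST_HUBER,0,.01,.01).ravel();print(len(P),vx,"yaw",-vx[0]/vx[1],P[:,1].min(),P[:,1].max(),P.mean(0))
for l,z in(("model",20),("wax",12),("cup",30),("bottle",80),("cassette",17)):
    for d in r.silhouettes("top",l)[:1]: print(l,ground(d["position"],c,z).round())
print("yellow",ground([251,234],c,20),"pink",ground([298,356],c,20))
cv2.imwrite("pics/crop.png",cv2.resize(im[160:290,220:400,::-1],None,fx=4,fy=4,interpolation=cv2.INTER_CUBIC))
E
```

```text
119 [ 3.0058818e-02  9.9954814e-01  4.7767630e+02 -2.5198626e+01] yaw -0.030072406 -73.97623719886661 27.135723510365512 [477.67902046 -24.59577469]
model [743. 263.  20.]
wax [675. 287.  12.]
cup [ 638. -298.   30.]
bottle [781.  65.  80.]
cassette [ 440. -286.   17.]
yellow [498.4183337  158.34634239  20.        ] pink [ 379.07433526 -128.29035637   20.        ]
```

View pics/crop.png

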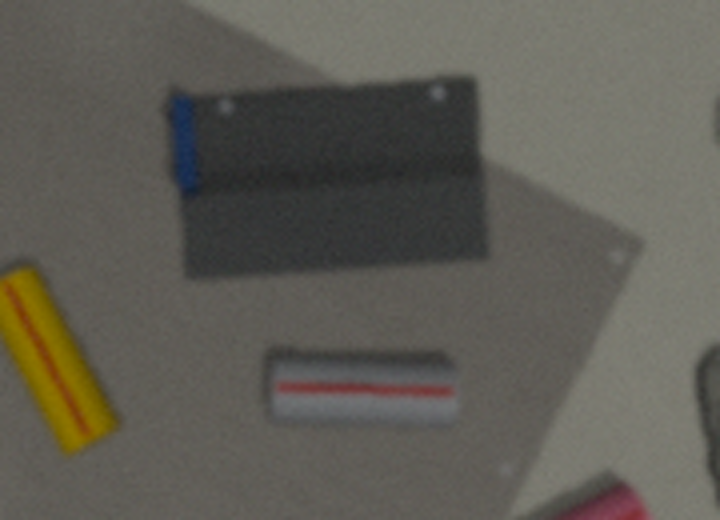

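Confirmed: the silver bar with the red stripe lies in front of the ramp, centre (478.5, -24), yaw about -0.035. The cradle is at (620, -3), yaw about 0.048. Plan: tool y parallel to the V, fingers partly open as a wide two-point pusher.

{"fn": "carry_out", "kwargs": {
  "series": [
    [0,0,-0.0864,-0.61,-0.8,0,-0.4],
    [0,0,-0.0864,-0.61,-0.8,0,-0.4],
    [0,0,-0.0864,-0.61,-0.8,0,-0.4],
    [0,0,-0.0864,-0.61,-0.8,0,-0.4],
    [0,0,-0.0864,-0.61,-0.8,0,-0.4],
    [0,0,-0.0864,-0.61,-0.8,0,-0.4]
  ],
  "force": 20
}}

```text
clock: 2.55
eef_pos: [243.0, 381.3, 199.9]
tcp_rot: [3.14, 0.001, -3.094]
contact_force: [0.9, -0.1, -0.2]
opening: 0.696
grasp_force: 0.0
```

{"fn": "carry_out", "kwargs": {
  "series": [
    [0,0,0,-0.333,-0.829,0,-0.4],
    [0,0,0,-0.333,-0.829,0,-0.4],
    [0,0,0,-0.333,-0.829,0,-0.4],
    [0,0,0,-0.333,-0.829,0,-0.4],
    [0,0,0,-0.333,-0.829,0,-0.4]
  ]
}}

```text
clock: 3.18
eef_pos: [337.0, 177.5, 199.7]
tcp_rot: [3.141, 0.001, -3.095]
contact_force: [1.1, 1.1, 0.4]
opening: 0.697
grasp_force: 0.0
```

{"fn": "carry_out", "kwargs": {
  "series": [
    [0,0,0,-0.333,-0.82,0.48,-0.4],
    [0,0,0,-0.333,-0.82,0.48,-0.4],
    [0,0,0,-0.333,-0.82,0.48,-0.4],
    [0,0,0,-0.333,-0.82,0.48,-0.4],
    [0,0,0,-0.333,-0.82,0.48,-0.4],
    [0,0,0,-0.333,-0.82,0.48,-0.4]
  ]
}}

```text
clock: 3.92
eef_pos: [429.2, -21.5, 79.3]
tcp_rot: [3.141, -0.001, -3.093]
contact_force: [-1.4, 0.8, -0.4]
opening: 0.697
grasp_force: 0.0
```

{"fn": "carry_out", "kwargs": {
  "series": [
    [0,0,0,0,0,0.14,-0.4],
    [0,0,0,0,0,0.28,-0.4],
    [0,0,0,0,0,0.28,-0.4],
    [0,0,0,0,0,0.28,-0.4]
  ]
}}

```text
clock: 4.42
eef_pos: [429.7, -21.8, 10.7]
tcp_rot: [-3.142, 0.001, -3.091]
contact_force: [1.2, 0.6, 1.0]
opening: 0.695
grasp_force: 0.0
```

```bash
python3 - <<'E'
from h import *
im=r.grab_frame("side");w=r.grab_frame("wrist")
a=cv2.resize(im[170:270,230:370,::-1],(560,400),interpolation=cv2.INTER_CUBIC)
cv2.imwrite("pics/s1.png",np.hstack([a,cv2.resize(w[:,:,::-1],(533,400))])[:,:1093] if 0 else cv2.resize(np.hstack([a,cv2.resize(w[:,:,::-1],(533,400))]),(800,293)))
E
```

```text
(no output)
```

View pics/s1.png

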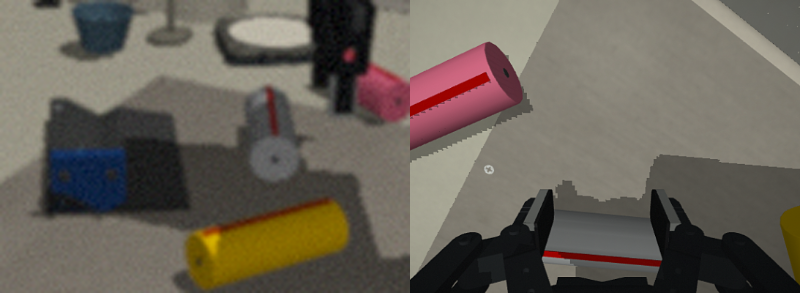

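Side view: the fingers stand behind the bar (about (345, 80) in the composite) with a gap, clear of the pink bar. Now I push along cradle +x (tool -x).

{"fn": "carry_out", "kwargs": {
  "series": [
    [0,0,0,-0.02,0,0,-0.4],
    [0,0,0,-0.04,0,0,-0.4],
    [0,0,0,-0.06,0,0,-0.4],
    [0,0,0,-0.08,0,0,-0.4],
    [0,0,0,-0.1,0,0,-0.4],
    [0,0,0,-0.12,0,0,-0.4],
    [0,0,0,-0.14,0,0,-0.4],
    [0,0,0,-0.16,0,0,-0.4]
  ]
}}

```text
clock: 5.52
eef_pos: [469.2, -20.9, 9.4]
tcp_rot: [-3.142, -0.0, -3.093]
contact_force: [-0.0, -0.0, 0.1]
opening: 0.7
grasp_force: 0.0
```

```bash
cat > loc.py <<'E'
from h import *
import sys
z=float(sys.argv[1]);guess=eval(sys.argv[2])
c=r.get_calibration("side")
for k in range(1 if len(sys.argv)<4 else int(sys.argv[3])):
    r.grab_frame("side");t=r.sense()["clock"]
    q=proj(np.array([[*guess,z]]),c)[0]
    p,f=fit(cyl(z),np.r_[guess,0.02],[(pick("side","bar",q[::-1]),c)])
    d=Rz(0.048).T@[p[0]-620,p[1]+3,0]
    print("t",t,"world",p.round(3),"iou cost",round(f,3),"cradle frame",d[:2].round(1),"rel yaw",round(p[2]-.048,3))
print(r.sense()["eef_pos"].round(1),r.sense()["contact_force"].round(1))
E
python3 loc.py 20 "[495,-24]" 2
```

```text
t 5.575 world [ 4.79241e+02 -2.30830e+01 -6.10000e-02] iou cost 0.17 cradle frame [-141.6  -13.3] rel yaw -0.109
t 5.675 world [ 4.79648e+02 -1.91430e+01 -3.70000e-02] iou cost 0.133 cradle frame [-141.    -9.4] rel yaw -0.085
[468.8 -20.9   9.4] [-0.2  0.6 -0.1]
```

```bash
python3 - <<'E'
from h import *
im=r.grab_frame("side");w=r.grab_frame("wrist")
a=cv2.resize(im[170:270,230:370,::-1],(560,400),interpolation=cv2.INTER_CUBIC)
cv2.imwrite("pics/s2.png",cv2.resize(np.hstack([a,cv2.resize(w[:,:,::-1],(533,400))]),(800,293)))
E
```

```text
(no output)
```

View pics/s2.png

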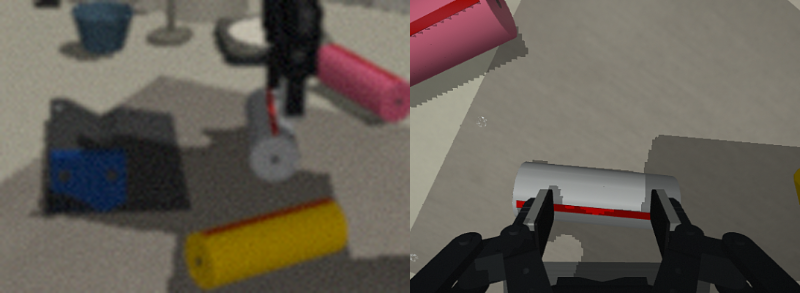

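```bash
python3 - <<'E'
from h import *
s=r.sense();t=s["eef_pos"];print(t,s["tcp_rot"],s["qpos"].round(3))
c=r.get_calibration("side");w=r.get_calibration("wrist")
print("wristcam",np.round(w["pose"],2).tolist(),np.round(w["K"],1).tolist())
y=np.array([-.048,.999,0])
for n,P in dict(nearin=t+30*y,nearout=t+45*y,nearup=t+38*y+[0,0,20],farin=t-30*y,bar=[478.5,-24,20],barE1=[480,31,20],barE0=[477,-79,20],stripe=[478,-24,40],st1=[480,31,40],st0=[476,-79,40]).items():
    P=np.array(P)[None];q=proj(P,c)[0];u=proj(P,w)[0]
    print(n,P[0].round(0),"side comp",((q-[230,170])*4*.732).round(),"wrist comp",(410+u[0]*.952*.732).round(),(u[1]*.952*.732).round())
E
```

```text
[468.6671873  -20.91022336   9.43137788] [ 3.14158791e+00 -3.24716898e-04 -3.09289865e+00] [-0.048  0.403  2.103 -0.     0.636 -1.667]
wristcam [[-0.05, -0.95, -0.31, 388.3], [1.0, -0.05, -0.02, -24.86], [-0.0, -0.31, 0.95, 183.61], [0.0, 0.0, 0.0, 1.0]] [[363.3, 0.0, 275.4], [0.0, 363.3, 212.4], [0.0, 0.0, 1.0]]
nearin [467.   9.   9.] side comp [287. 157.] wrist comp 642.0 178.0
nearout [467.  24.   9.] side comp [291. 165.] wrist comp 662.0 178.0
nearup [467.  17.  29.] side comp [290. 138.] wrist comp 658.0 190.0
farin [470. -51.   9.] side comp [275. 127.] wrist comp 562.0 177.0
bar [478. -24.  20.] side comp [270. 128.] wrist comp 597.0 196.0
barE1 [480  31  20] side comp [276. 157.] wrist comp 672.0 201.0
barE0 [477 -79  20] side comp [264. 103.] wrist comp 521.0 191.0
stripe [478 -24  40] side comp [271. 106.] wrist comp 596.0 210.0
st1 [480  31  40] side comp [277. 134.] wrist comp 680.0 217.0
st0 [476 -79  40] side comp [266.  82.] wrist comp 511.0 204.0
```

The fingertips show at about z = 46, above the bar: projecting the TCP at z = 9 puts it lower in both cameras, and the bar has not moved and there was no force. So I back off and go lower in small steps, watching the force.

{"fn": "carry_out", "kwargs": {
  "series": [
    [0,0,0,0.08,0,0,-0.4],
    [0,0,0,0.16,0,0,-0.4],
    [0,0,0,0.16,0,0,-0.4],
    [0,0,0,0.16,0,0.014,-0.4],
    [0,0,0,0.16,0,0.028,-0.4],
    [0,0,0,0.16,0,0.028,-0.4]
  ]
}}

```text
clock: 6.58
eef_pos: [429.2, -22.8, 2.1]
tcp_rot: [3.142, -0.0, -3.093]
contact_force: [0.2, 0.5, -0.6]
opening: 0.698
grasp_force: 0.0
```

```bash
python3 - <<'E'
from h import *
im=r.grab_frame("side");w=r.grab_frame("wrist");t=r.sense()["eef_pos"]
a=cv2.resize(im[170:270,260:360,::-1],(400,400),interpolation=cv2.INTER_CUBIC)
b=cv2.resize(w[180:420,130:430,::-1],(400,320))
c=r.get_calibration("side");wc=r.get_calibration("wrist");y=np.array([-.048,.999,0])
for k,z in((0,(0,0,255)),(20,(0,255,0)),(40,(255,0,0))):
  for s in(-37,37):
    P=(t+s*y+[0,0,k])[None]
    q=(proj(P,c)[0]-[260,170])*4;cv2.circle(a,tuple(int(v) for v in q),3,z,-1)
    q=(proj(P,wc)[0]-[130,180])*4/3;cv2.circle(b,tuple(int(v) for v in q),3,z,-1)
cv2.imwrite("pics/s3.png",np.hstack([a[:320],b]));print(t)
E
```

```text
[429.15414674 -22.83996274   2.30794581]
```

View pics/s3.png

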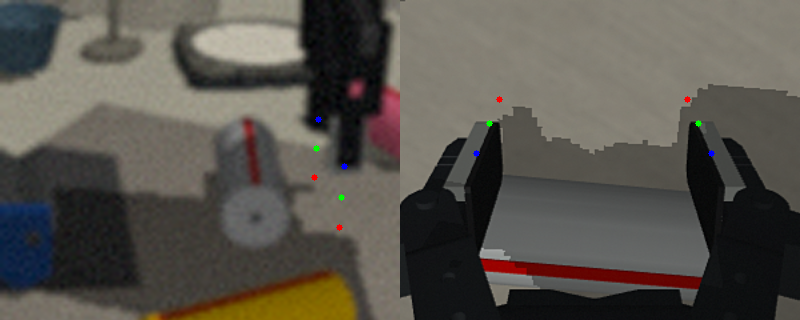

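The side view shows the tips level with the blue dots (TCP + 40 mm). The wrist view's finger spacing agrees. I go on down in small steps with a force check.

{"fn": "carry_out", "kwargs": {
  "series": [
    [0,0,0,0,0,0.016,-0.4],
    [0,0,0,0,0,0.032,-0.4],
    [0,0,0,0,0,0.032,-0.4]
  ]
}}

```text
clock: 7.05
eef_pos: [428.7, -22.9, -5.9]
tcp_rot: [3.142, -0.001, -3.093]
contact_force: [-0.2, 0.2, -0.4]
opening: 0.706
grasp_force: 0.0
```

{"fn": "carry_out", "kwargs": {
  "series": [
    [0,0,0,0,0,0.016,-0.4],
    [0,0,0,0,0,0.032,-0.4],
    [0,0,0,0,0,0.04,-0.4],
    [0,0,0,0,0,0.04,-0.4]
  ]
}}

```text
clock: 7.55
eef_pos: [428.8, -22.9, -15.7]
tcp_rot: [3.142, -0.0, -3.093]
contact_force: [-0.4, -0.1, 0.1]
opening: 0.702
grasp_force: 0.0
```

{"fn": "carry_out", "kwargs": {
  "series": [
    [0,0,0,0,0,0.012,-0.4],
    [0,0,0,0,0,0.024,-0.4],
    [0,0,0,0,0,0.036,-0.4],
    [0,0,0,0,0,0.036,-0.4]
  ]
}}

```text
clock: 8.05
eef_pos: [428.8, -22.8, -24.8]
tcp_rot: [3.142, -0.001, -3.093]
contact_force: [0.2, 0.1, 0.0]
opening: 0.703
grasp_force: 0.0
```

```bash
python3 - <<'E'
from h import *
im=r.grab_frame("side");w=r.grab_frame("wrist");t=r.sense()["eef_pos"]
a=cv2.resize(im[170:270,260:360,::-1],(400,400),interpolation=cv2.INTER_CUBIC)
b=cv2.resize(w[180:420,130:430,::-1],(400,320))
c=r.get_calibration("side");wc=r.get_calibration("wrist");y=np.array([-.048,.999,0])
for k,z in((30,(0,0,255)),(40,(0,255,0)),(50,(255,0,0))):
  for s in(-37,37):
    P=(t+s*y+[0,0,k])[None]
    q=(proj(P,c)[0]-[260,170])*4;cv2.circle(a,tuple(int(v) for v in q),3,z,-1)
cv2.imwrite("pics/s4.png",np.hstack([a[:320],b]));print(t)
E
```

```text
[428.9583505  -22.86700689 -24.55983358]
```

View pics/s4.png

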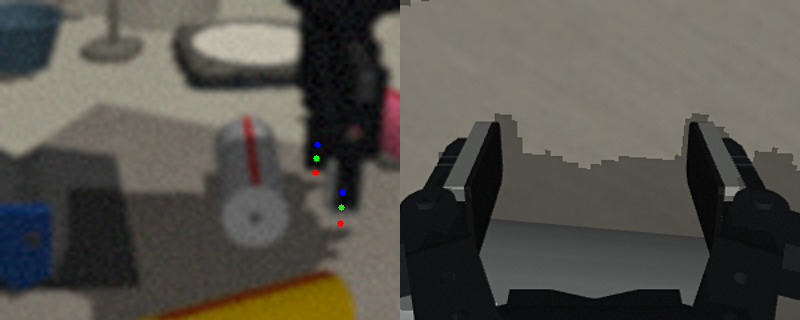

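The tips are now at about z = 14, below the axis height and clear of the bench. I push gently.

{"fn": "carry_out", "kwargs": {
  "series": [
    [0,0,0,-0.04,0,0,-0.4],
    [0,0,0,-0.065,0,0,-0.4],
    [0,0,0,-0.085,0,0,-0.4],
    [0,0,0,-0.105,0,0,-0.4],
    [0,0,0,-0.125,0,0,-0.4],
    [0,0,0,-0.145,0,0,-0.4],
    [0,0,0,-0.165,0,0,-0.4],
    [0,0,0,-0.185,0,0,-0.4]
  ]
}}

```text
clock: 9.15
eef_pos: [475.5, -20.6, -24.5]
tcp_rot: [-3.142, -0.0, -3.093]
contact_force: [-0.4, 0.1, 0.9]
opening: 0.701
grasp_force: 0.1
```

```bash
python3 loc.py 20 "[500,-24]" 2
```

```text
t 9.2 world [ 5.10386e+02 -2.33230e+01 -4.00000e-02] iou cost 0.063 cradle frame [-110.5  -15. ] rel yaw -0.088
t 9.3 world [ 5.1309e+02 -2.6458e+01 -4.8000e-02] iou cost 0.064 cradle frame [-107.9  -18.3] rel yaw -0.096
[475.2 -20.6 -24.5] [ 0.7 -1.4 -0.2]
```

{"fn": "carry_out", "kwargs": {
  "series": [
    [0,0,0,-0.02,0,0,-0.4],
    [0,0,0,-0.04,0,0,-0.4],
    [0,0,0,-0.06,0,0,-0.4],
    [0,0,0,-0.08,0,0,-0.4],
    [0,0,0,-0.1,0,0,-0.4],
    [0,0,0,-0.12,0,0,-0.4],
    [0,0,0,-0.14,0,0,-0.4],
    [0,0,0,-0.16,0,0,-0.4]
  ]
}}

```text
clock: 10.35
eef_pos: [514.9, -18.7, -24.6]
tcp_rot: [3.142, -0.001, -3.093]
contact_force: [-1.5, -1.5, 1.1]
opening: 0.7
grasp_force: 1.0
```

```bash
python3 loc.py 20 "[545,-24]" 2
```

```text
t 10.4 world [548.513 -27.2     0.   ] iou cost 0.109 cradle frame [-72.6 -20.7] rel yaw -0.048
t 10.5 world [ 5.48571e+02 -2.84290e+01 -1.90000e-02] iou cost 0.064 cradle frame [-72.6 -22. ] rel yaw -0.067
[515.2 -18.7 -24.6] [-0.7  0.6  0.6]
```

{"fn": "carry_out", "kwargs": {
  "series": [
    [0,0,0,-0.02,0,-0.004,-0.4],
    [0,0,0,-0.04,0,-0.008,-0.4],
    [0,0,0,-0.06,0,-0.012,-0.4],
    [0,0,0,-0.08,0,-0.016,-0.4],
    [0,0,0,-0.1,0,-0.016,-0.4],
    [0,0,0,-0.12,0,-0.016,-0.4],
    [0,0,0,-0.14,0,-0.016,-0.4],
    [0,0,0,-0.16,0,-0.016,-0.4]
  ]
}}

```text
clock: 11.55
eef_pos: [555.3, -16.7, -20.6]
tcp_rot: [3.142, -0.0, -3.093]
contact_force: [-3.2, -0.1, 1.6]
opening: 0.703
grasp_force: 1.7
```

```bash
python3 loc.py 27 "[585,-24]" 2
```

```text
t 11.6 world [ 5.86226e+02 -2.35030e+01  4.80000e-02] iou cost 0.054 cradle frame [-34.7 -18.9] rel yaw -0.0
t 11.7 world [ 5.86349e+02 -2.95760e+01  2.00000e-02] iou cost 0.157 cradle frame [-34.9 -24.9] rel yaw -0.028
[555.9 -16.7 -20.4] [-0.8 -0.3 -0.4]
```

{"fn": "carry_out", "kwargs": {
  "series": [
    [0,0,0,-0.018,0,0,-0.4],
    [0,0,0,-0.036,0,0,-0.4],
    [0,0,0,-0.054,0,0,-0.4],
    [0,0,0,-0.066,0,0,-0.4],
    [0,0,0,-0.076,0,0,-0.4],
    [0,0,0,-0.084,0,0,-0.4],
    [0,0,0,-0.092,0,0,-0.4],
    [0,0,0,-0.092,0,0,-0.4]
  ]
}}

```text
clock: 12.75
eef_pos: [578.3, -15.6, -20.5]
tcp_rot: [-3.142, 0.0, -3.093]
contact_force: [0.4, 0.1, -0.4]
opening: 0.697
grasp_force: 0.0
```

```bash
python3 loc.py 26 "[615,-24]" 2
```

```text
t 12.8 world [ 6.21488e+02 -5.52700e+01  5.50000e-02] iou cost 0.296 cradle frame [ -1.  -52.3] rel yaw 0.007
t 12.9 world [ 6.23807e+02 -6.36110e+01  7.30000e-02] iou cost 0.311 cradle frame [  0.9 -60.7] rel yaw 0.025
[578.  -15.6 -20.5] [ 0.2 -0.2 -0.5]
```

The bar dropped into the V. I retreat, rise, and carry the shut fingers over to the open end.

{"fn": "carry_out", "kwargs": {
  "series": [
    [0,0,0,0.12,0,0,-0.4],
    [0,0,0,0.12,0,-0.2,-0.4],
    [0,0,0,0.12,0,-0.4,0],
    [0,0,0,0,-0.25,-0.4,1],
    [0,0,0,-0.17,-0.457,-0.4,1],
    [0,0,0,-0.17,-0.457,-0.4,1],
    [0,0,0,-0.17,-0.457,-0.4,1],
    [0,0,0,-0.17,-0.457,-0.4,1]
  ]
}}

```text
clock: 13.95
eef_pos: [624.7, -126.5, 79.0]
tcp_rot: [3.141, -0.002, -3.092]
contact_force: [-0.7, -0.4, -0.4]
opening: 0.001
grasp_force: 0.0
```

```bash
python3 - <<'E'
from h import *
im=r.grab_frame("top");c=r.get_calibration("top")
m=r.silhouettes("top","bar");print([(round(d["score"],2),d["position"]) for d in m])
s=im[160:260,250:370];a=cv2.resize(s[:,:,::-1],(480,400),interpolation=cv2.INTER_CUBIC)
w=r.grab_frame("wrist")
cv2.imwrite("pics/t5.png",cv2.resize(np.hstack([a,cv2.resize(w[:,:,::-1],(533,400))]),(800,316)))
q=proj(np.array([[620,-3,25.]]),c)[0]
p,f=fit(cyl(25),np.array([620,-20,.05]),[(pick("top","bar",q[::-1]),c)])
print(p,f,"cradle",Rz(.048).T@[p[0]-620,p[1]+3,0],r.sense()["eef_pos"],r.sense()["opening"])
E
```

```text
[(0.88, [198.9, 305.7]), (0.81, [250.9, 233.7])]
[ 6.21282843e+02 -2.47442885e+01  3.93349341e-02] 0.0455327804725395 cradle [  0.23804009 -21.7807967    0.        ] [ 625.56483209 -126.67722593   79.52942874] -3.063942530394339e-05
```

View pics/t5.png

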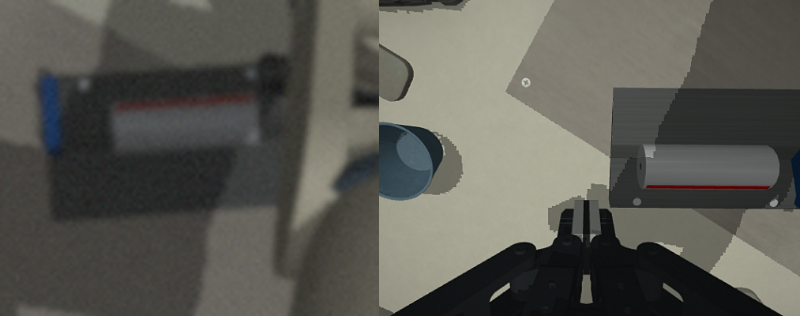

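Bar seated: cradle x = 0.2, y = -21.8. It must slide about 42 mm. I descend at the open end and approach.

{"fn": "carry_out", "kwargs": {
  "series": [
    [0,0,0,0,0,0.2,1],
    [0,0,0,0,0,0.34,1],
    [0,0,0,0,0,0.382,1],
    [0,0,0,0,0,0.382,1],
    [0,0,0,0,0.03,0.382,1],
    [0,0,0,0,0.05,0.382,1],
    [0,0,0,0,0.06,0.382,1],
    [0,0,0,0,0.06,0.382,1]
  ]
}}

```text
clock: 15.15
eef_pos: [625.5, -112.4, -15.6]
tcp_rot: [-3.141, 0.0, -3.092]
contact_force: [-0.7, -0.4, 0.2]
opening: 0.002
grasp_force: 0.0
```

```bash
python3 - <<'E'
from h import *
im=r.grab_frame("side");w=r.grab_frame("wrist");print(r.sense()["eef_pos"])
a=cv2.resize(im[165:255,220:340,::-1],(480,360),interpolation=cv2.INTER_CUBIC)
cv2.imwrite("pics/s6.png",cv2.resize(np.hstack([a,cv2.resize(w[:,:,::-1],(480,360))]),(800,300)))
E
```

```text
[ 625.40415994 -112.70203207  -15.86853915]
```

View pics/s6.png

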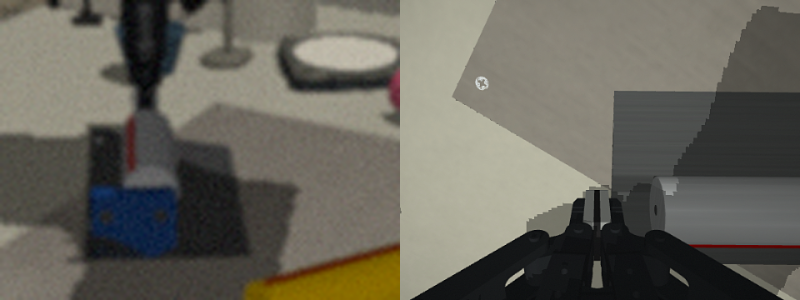

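The wrist view shows the shut fingertip in line with the free end face, with a gap of about 20 mm. I push.

{"fn": "carry_out", "kwargs": {
  "series": [
    [0,0,0,0,0.03,0,1],
    [0,0,0,0,0.05,0,1],
    [0,0,0,0,0.07,0,1],
    [0,0,0,0,0.09,0,1],
    [0,0,0,0,0.11,0,1],
    [0,0,0,0,0.13,0,1],
    [0,0,0,0,0.145,0,1],
    [0,0,0,0,0.16,0,1]
  ]
}}

```text
clock: 16.25
eef_pos: [623.4, -72.6, -16.0]
tcp_rot: [-3.142, 0.0, -3.093]
contact_force: [-0.7, -2.6, -0.5]
opening: -0.002
grasp_force: 1.0
```

{"fn": "carry_out", "kwargs": {
  "series": [
    [0,0,0,0,0.012,0,1],
    [0,0,0,0,0.024,0,1],
    [0,0,0,0,0.032,0,1],
    [0,0,0,0,0.032,0,1]
  ]
}}

```text
clock: 16.75
eef_pos: [623.0, -64.4, -16.0]
tcp_rot: [3.141, -0.0, -3.093]
contact_force: [1.0, -0.5, 0.1]
opening: -0.002
grasp_force: 0.0
```

```bash
cat > top.py <<'E'
from h import *
r.grab_frame("top");c=r.get_calibration("top")
q=proj(np.array([[620,-3,25.]]),c)[0]
p,f=fit(cyl(25),np.array([620,-3,.05]),[(pick("top","bar",q[::-1]),c)])
print(p.round(3),f,"cradle",(Rz(.048).T@[p[0]-620,p[1]+3,0]).round(1),r.sense()["eef_pos"].round(1),r.sense()["contact_force"].round(1))
E
python3 top.py
```

```text
[6.20254e+02 1.88870e+01 2.20000e-02] 0.4094500632111252 cradle [ 1.3 21.8  0. ] [622.9 -64.5 -16. ] [-0.1 -0.4  0. ]
```

{"fn": "carry_out", "kwargs": {
  "series": [
    [0,0,0,0,0.012,0,1],
    [0,0,0,0,0.024,0,1],
    [0,0,0,0,0.036,0,1],
    [0,0,0,0,0.044,0,1]
  ]
}}

```text
clock: 17.35
eef_pos: [622.5, -53.5, -16.0]
tcp_rot: [-3.142, 0.0, -3.093]
contact_force: [0.4, -2.2, 0.3]
opening: 0.003
grasp_force: 1.0
```

{"fn": "carry_out", "kwargs": {
  "series": [
    [0,0,0,0,0.008,0,1],
    [0,0,0,0,0.016,0,1]
  ]
}}

```text
clock: 17.6
eef_pos: [622.5, -51.7, -15.9]
tcp_rot: [-3.139, 0.0, -3.092]
contact_force: [-0.4, -21.4, 0.2]
opening: 0.001
grasp_force: 10.7
```

The force jumped to 21 N: the bar is against the stop. I back off slowly, then rise.

{"fn": "carry_out", "kwargs": {
  "series": [
    [0,0,0,0,-0.02,0,1],
    [0,0,0,0,-0.08,0,1],
    [0,0,0,0,-0.2,0,1],
    [0,0,0,0,-0.3,-0.1,1],
    [0,0,0,0,-0.4,-0.4,1],
    [0,0,0,0.6,-0.4,-0.6,1],
    [0,0,0,0.6,-0.4,-0.6,1],
    [0,0,0,0.6,-0.4,-0.6,1]
  ]
}}

```text
clock: 18.6
eef_pos: [474.9, -157.3, 135.0]
tcp_rot: [3.141, 0.0, -3.094]
contact_force: [-0.1, 0.6, 0.1]
opening: -0.002
grasp_force: 0.0
```

```bash
python3 top.py; python3 - <<'E'
from h import *
im=r.grab_frame("top")
cv2.imwrite("pics/t7.png",cv2.resize(im[110:330,110:480,::-1],None,fx=2.15,fy=2.15,interpolation=cv2.INTER_CUBIC))
E
```

```text
[6.19438e+02 1.58590e+01 4.40000e-02] 0.05058615705797331 cradle [ 0.3 18.9  0. ] [ 474.6 -157.5  135.5] [-0.2 -0.2  0.4]
```

View pics/t7.png

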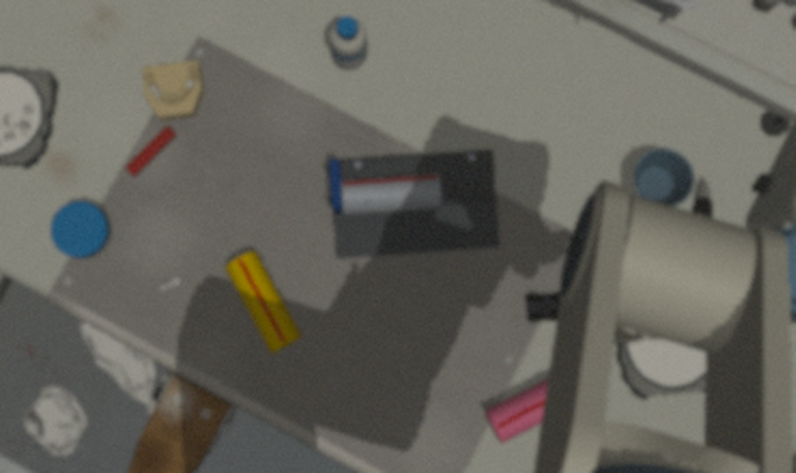

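The bar (crop about (390, 195)) lies in the V touching the blue stop, at y ≈ 19–20. The bystanders I can see are where they were, and the arm is clear.

```bash
python3 -c "
from rig import r
print(r.sign_off())"
```

```text
the job is handed in; nothing more can be done
None
```

The bar was rolled up the ramp into the V and slid against the blue stop. The last top view put it at cradle x = 0.3 mm, y = 18.9 mm, with the arm clear; I handed the job in at about 19 s, and the sign-off returned no verdict.

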